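# Load the tape tester's carriage and hold it at the index mark

### The arm

A 7-joint arm with a two-finger parallel gripper is mounted at the origin on the work surface. World frame = base frame: x ahead of the robot, y to its left, z up, the work surface at z = 0. Lengths are in m, angles in rad, forces in N, time in s.
With the tool pointing down it reaches from about 0.375 to 0.925 m from the base axis. Payload 3.1 kg.
Tool frame: the origin (TCP) lies at the very end of the fingers, on their centre line; the grasp point (between the pads) lies 19 mm behind it; z points along the fingers, y is the line along which they close (so a half turn about z gives the same grasp; the last joint's range is limited). The gripper opens to 85 mm and grips with 20 to 120 N. Pads are 22 mm wide; open, the fingers measure 114 mm over their backs; the gripper's body (76 mm by 85 mm) begins 54 mm behind the grasp point. The pads swing forward as they close: fully open they stand 13 mm farther back than shut.
Start: joints at [1.227, 0.383, 0.044, 1.598, -0.018, 1.161, -0.05], TCP at [0.158, -0.63, 0.231] pointing down, gripper open.
Joint ranges: [-2.61, 2.61], [-0.41, 2.15], [-1.48, 1.57], [0, 2.5], [-1.57, 4.71], [0.05, 1.97], [-2.85, 2.85]. Speed limits (rad/s): [2.79, 2.79, 3.14, 3.14, 3.14, 3.14, 3.14].

### API

Orientations are given as a unit quaternion [x, y, z, w].
In Python, from bench import ctrl, viewer gives the robot as it stands (ctrl), with the cameras (viewer). Calls block until the motion is done:
- ctrl.move_ptp(position, orientation): joint-space move of the TCP to a pose.
- ctrl.movel(position, orientation=None, speed=0.15): straight line of the TCP; orientation=None keeps the orientation; speed is the mean speed in m/s.
- ctrl.move_j(angles): joint-space move.
- ctrl.move_gripper(opening, effort=None): finger opening in m; effort is the grip in N (None keeps the last); returns when the fingers have stopped.
- ctrl.pause(seconds).
- ctrl.inverse_kinematics(position, orientation): joint angles nearest the present ones, or None.
- ctrl.get_state(): the state.
- viewer.read_camera(name): name is "side" or "top"; returns the picture (400x640x3 uint8, red, green, blue); there is no depth.
- viewer.camera_params(name): a dict with "K" (3x3 intrinsics, pixels), "camera_from_world" (4x4, takes a point from world to camera coordinates). Camera axes: x right, y down, z forward; pixel columns grow to the right and rows downward; lengths in m; the calibration is good to about 2 mm. A picture is of the moment at which its call begins. camera_params takes no time and is no camera call.
A pose or a line that the arm cannot do raises ctrl.MotionError and nothing moves.
- ctrl.sign_off(): hands the job in; it is judged then, once.
The state is a dict: "time_s": time; "qpos": joint angles; "joint_vel": joint speeds; "effort": joint torques, N m; "eef_pos": TCP position; "tcp_rot": TCP orientation; "ft_force": force on the tool from outside, world axes, zero at the start; "ft_torque": the same for the moment, N m; "finger_gap": finger opening in m; "grasp_force": force on a finger pad.
Only numpy, scipy, OpenCV 4.12 (cv2) and the standard library are available. Lean on these libraries where they do the work, as an engineer would, in place of code of your own. Each camera call takes 0.05 s, during which the arm holds its last target. There are 200 camera calls.

### The job

Lay the round steel test disc flat in the round recess of the tester's carriage and let go of it while the carriage is still fully home. Then take the carriage's pull bar, draw the carriage out against its return spring until its pointer stands right opposite the index mark, and hold it there: the program finishes while the gripper is still holding the bar with the carriage at the mark and the disc in its recess. Leave the index where it is set, and leave the square plate, the tape roll and the timer alone.

Things in the scene. Friction and masses are not known exactly. Their poses are not given: they have to be found in the camera images.
- tester: The bench tester, fixed, at a new place and yaw each time: a low cream instrument, 160 mm (its x) by 420 mm (its y), bed top 50 mm above the table. Origin: centre of its underside, on the table. At its +y end (y = 122 to 210 mm) stands the spring housing, full width, top 120 mm above the table; the carriage slides away from it, to the tester's own -y.
- carriage (a joint): Carriage travel in m: 0 = fully home, growing towards the tester's -y; stop at 0.125. A return spring pulls it home (4 N at home plus 0.5 N per 10 mm) and runs it back when let go. The carriage is an aluminium plate 105 mm (x) by 156 mm (y), 18 mm thick, top face 69 mm above the table, centred at tester x = -22.5, y = 38 mm when home.
- nest (a point): Centre of the flat floor of the carriage's round recess, 63 mm above the table (at tester x = -22.5, y = 60 mm when home). The recess is 43 mm in diameter and 6 mm deep, open at the top. Moves with the carriage. Its axes are the tester's.
- pull_bar (a point): The carriage's pull bar: level round steel bar, 14 mm in diameter, 70 mm long along the tester's x, on 10 mm posts at its ends (60 mm clear between). Point: middle of the bar, 107 mm above the table, 38 mm above the carriage top, 80 mm from the recess centre towards the tester's -y. Moves with the carriage; axes as the tester's. Pinch it from above, fingers closing along the tester's y.
- pointer (a point): Tip of the dark steel pointer (9 mm wide, tapering to its tip) on the carriage's +x edge, in line with the pull bar (same tester y), 59 mm above the table, at tester x = 49 mm. Moves with the carriage.
- mark (a point): The index mark: tip of the dark steel index clip (20 x 12 x 12 mm, a fine white line on top), 59 mm above the table on the rail along the tester's +x edge, tip at tester x = 50.5 mm facing the pointer. Set at a different place each time, 50 to 100 mm from the home pointer towards the tester's -y. The clip sits on a stiff friction slide (15 N).
- index (a joint): Setting of the index clip in m: the carriage travel (joint carriage) at which the pointer stands at the mark.
- disc: The round test disc: plain steel, 40 mm in diameter, 18 mm thick, about 0.17 kg, lying flat on the table. Origin: centre of its underside; z is its axis. Seated, it stands 12 mm proud of the carriage's top face.
- square: Bystander: plain steel square plate, 40 x 40 mm, 18 mm thick, lying on the table; it and the disc swap places. Origin: centre of its underside.
- tape_roll: Bystander: tan roll of tape lying flat, 84 mm outside diameter, 24 mm high. Origin: centre of its underside.
- timer: Bystander: small white desk timer, 35 x 75 mm and 50 mm high. Origin: centre of its underside.

How it is judged:
By the outcome, as a careful person would: the job done as asked, in the order asked, and still so for the second after the job is handed in, while the arm keeps its last pose, push and grip.
It also fails if it takes over 43 s, if anything falls off the work surface, if the arm or the gripper's body presses on something with over 40 N, if the wrist force passes 120 N, or if a joint passes its speed limit or range.

## Working session

There is one attempt and no reset: what is moved stays moved. The work goes in short steps, each a Python script; the robot and the scene stay as the last script left them, time stands still between calls to the robot, and variables do not carry over. Pictures are saved under pics/ and viewed, at most 10 in all, crops included, and the job is handed in when it is done.

```bash
mkdir -p pics; ls
python3 - <<'E'
from bench import ctrl, viewer
import cv2
for n in("top","side"):
    cv2.imwrite(f"pics/{n}0.png",viewer.read_camera(n)[:,:,::-1]); p=viewer.camera_params(n); print(n,p["K"],p["camera_from_world"])
s=ctrl.get_state();print(s["time_s"],s["eef_pos"],s["tcp_rot"],s["ft_force"])
E
```

```text
bench.py
pics
top [[462.8971192    0.         315.33931672]
 [  0.         462.8971192  190.18142415]
 [  0.           0.           1.        ]] [[ 0.00872354 -0.99992125  0.00902217 -0.04902664]
 [-0.98370785 -0.01020156 -0.1794848   0.60645169]
 [ 0.17956271 -0.00730943 -0.98371937  0.8818665 ]
 [ 0.          0.          0.          1.        ]]
side [[400.72032953   0.         315.62643915]
 [  0.         400.72032953 199.81186183]
 [  0.           0.           1.        ]] [[ 0.98383094 -0.17866844  0.01242069 -0.59579759]
 [-0.09978098 -0.6043884  -0.79041661  0.11816848]
 [ 0.14872943  0.77639697 -0.61244372  0.86966853]
 [ 0.          0.          0.          1.        ]]
0.1 [ 0.15793075 -0.62960412  0.22996472] [ 9.92452882e-01  1.22620314e-01 -2.14064491e-04 -1.22036972e-03] [-0.75717823 -0.303059   -0.30393149]
```

View pics/top0.png

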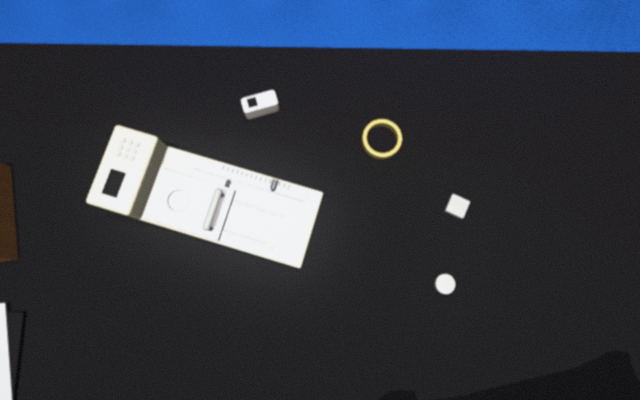

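View pics/side0.png

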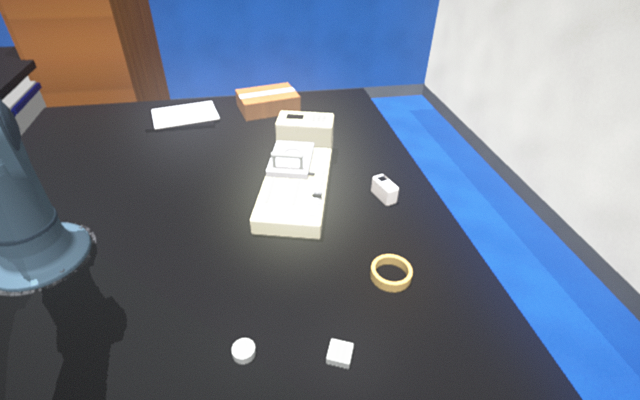

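The top view shows the disc at (445,284), square (458,206), tape roll (382,138), timer (260,103), pull bar about (215,210), pointer (228,183), clip (275,185) and recess about (178,200). The side view shows the disc at (243,351), square (340,353) and bar about (288,155).

```bash
cat > h.py <<'E'
import numpy as np, cv2
from bench import ctrl, viewer
from scipy.spatial.transform import Rotation as R
def ray(n,uv):
    p=viewer.camera_params(n);T=np.array(p["camera_from_world"]);r=T[:3,:3]
    d=r.T@np.linalg.solve(np.array(p["K"]),[uv[0],uv[1],1]);return -r.T@T[:3,3],d
def plane(n,uv,z):
    o,d=ray(n,uv);return o+d*(z-o[2])/d[2]
def proj(n,X):
    p=viewer.camera_params(n);T=np.array(p["camera_from_world"]);q=np.array(p["K"])@(T[:3,:3]@np.asarray(X)+T[:3,3]);return q[:2]/q[2]
def tri(uvt,uvs):
    (a,d),(b,e)=ray("top",uvt),ray("side",uvs)
    st=np.linalg.lstsq(np.c_[d,-e],b-a,rcond=None)[0]
    P,Q=a+d*st[0],b+e*st[1];return (P+Q)/2,np.linalg.norm(P-Q)
E
python3 - <<'E'
from h import *
t=cv2.imread("pics/top0.png");s=cv2.imread("pics/side0.png")
for n,i in(("top",t),("side",s)):
    g=cv2.cvtColor(i,cv2.COLOR_BGR2GRAY)
    cs,_=cv2.findContours((g>110).astype(np.uint8),cv2.RETR_EXTERNAL,cv2.CHAIN_APPROX_NONE)
    for c in cs:
        a=cv2.contourArea(c)
        if 150<a<30000 :
            print(n,a,np.round(cv2.minAreaRect(c)[0],1),np.round(cv2.minAreaRect(c)[1],1))
            if n=="top" and a>5000: print(cv2.approxPolyDP(c,5,True)[:,0].tolist())
a=cv2.resize(t[110:280,75:335],None,fx=3,fy=3,interpolation=cv2.INTER_CUBIC);cv2.imwrite("pics/c1.png",cv2.LUT(a,np.clip((np.arange(256)-90)*1.55,0,255).astype(np.uint8)))
b=cv2.resize(s[100:250,235:415],None,fx=4,fy=4,interpolation=cv2.INTER_CUBIC);cv2.imwrite("pics/c2.png",b)
E
```

```text
top 782.0 [  6. 351.] [96. 12.]
top 320.0 [445.  283.5] [21. 20.]
top 368.5 [457.4 205.6] [20.6 20. ]
top 13116.5 [231.1 205.7] [169.1  80.9]
[[166, 148], [139, 219], [301, 266], [321, 191]]
top 3836.0 [121.7 169.6] [47.1 87.4]
top 1178.5 [381.8 137.8] [38.9 38.2]
top 693.0 [259.6 103.2] [21.7 36.4]
side 637.0 [339.3 352.8] [25.4 27.5]
side 516.5 [243.  350.5] [27. 24.]
side 1300.0 [391.  272.5] [39. 42.]
side 2566.0 [ 43.7 258.5] [ 47.  110.9]
side 645.5 [384.1 188.9] [35.2 23.1]
side 1378.0 [185.1 114. ] [22.3 68.4]
side 10889.0 [55.9 54.2] [134.7 129.8]
```

View pics/c1.png

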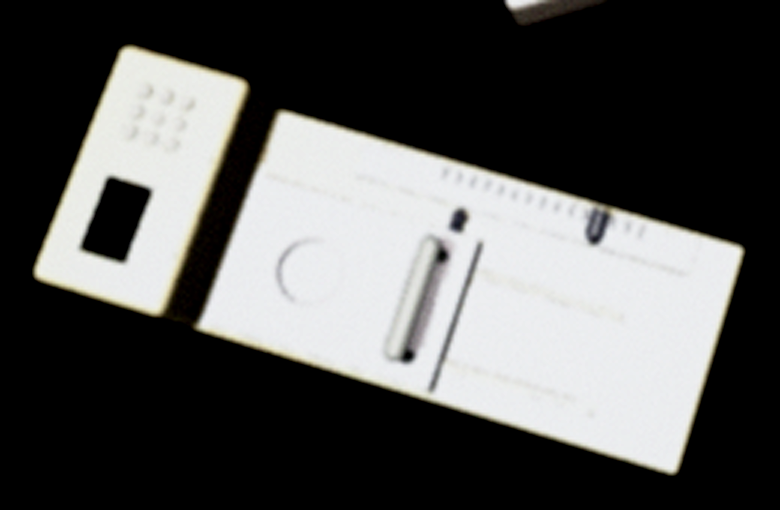

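View pics/c2.png

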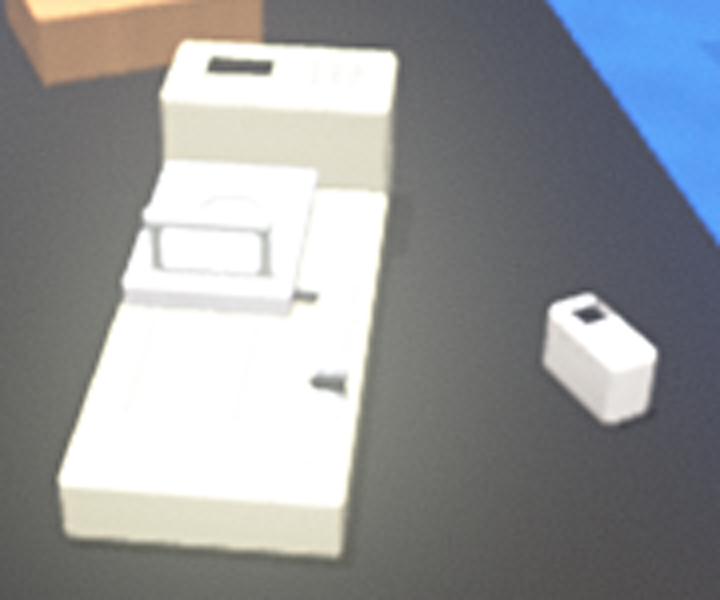

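Crop 1 (scale 3, offset 75,110) shows the bar ends at (433,243)/(395,353), the pointer at (459,228), the clip tip at (594,243) and the recess centre at about (310,272). Crop 2 (scale 4, offset 235,100) shows the bar ends at (150,213)/(270,222), the bed end corners at (62,487)/(345,507) and the clip tip at (312,381).

Run:
```python
from h import *
A=lambda u,v:np.array([75+(u+.5)/3-.5,110+(v+.5)/3-.5]); B=lambda u,v:np.array([235+(u+.5)/4-.5,100+(v+.5)/4-.5])
for n,a,b in(("bar+x",A(433,243),B(270,222)),("bar-x",A(395,353),B(150,213)),("bed++",A(742,245),B(345,507)),("bed-+",A(676,472),B(62,487)),("nest",A(310,272),B(234,212)),("clip",A(594,243),B(312,381)),("pointer",A(459,228),B(318,297)),("disc",(445,283.5),(243,350.5)),("square",(457.4,205.6),(339.3,352.8))):
    P,e=tri(a,b);print(n,P.round(4),"gap mm",round(e*1e3,1))
pts=[((80,210,120),(125,47)),((80,122,120),(247,82)),((-80,122,120),(162,315)),((-80,210,120),(36,278)),((80,-210,50),(742,245)),((-80,-210,50),(676,472)),((12.5,-20,114),(433,243)),((-57.5,-20,114),(395,353)),((-22.5,60,69),(310,272)),((75,-40.,69),None)][:9]
L=np.array([p[0] for p in pts])/1e3;W=np.array([plane("top",A(*p[1]),p[0][2]/1e3) for p in pts])
l,w=L[:,:2],W[:,:2];lc,wc=l.mean(0),w.mean(0)
z=((l-lc)@[1,1j]).conj()@((w-wc)@[1,1j]);yaw=np.angle(z);sc=abs(z)/((l-lc)**2).sum()
M=np.array([[np.cos(yaw),-np.sin(yaw)],[np.sin(yaw),np.cos(yaw)]]);o=wc-M@lc
print("yaw",np.degrees(yaw),"scale",sc,"o",o);print("res(tester frame) mm",(((w-o)@M-l)*1e3).round(1).tolist())
T=lambda uv,z:((plane("top",uv,z)[:2]-o)@M*1e3).round(1)
print("pointer",T(A(459,228),.059),"clip",T(A(594,243),.059))
print("nest",o+M@[-.0225,.06],"bar",o+M@[-.0225,-.02],"disc top-plane",plane("top",(445,283.5),.018))
g=cv2.imread("pics/top0.png",0)[265:303,425:465].astype(float);g-=40;g[g<25]=0
m=cv2.moments(g);c=(m["m10"]/m["m00"]+425,m["m01"]/m["m00"]+265);print("disc centroid",c,plane("top",c,.016))
```

```text
bar+x [0.5949 0.1406 0.108 ] gap mm 1.1
bar-x [0.5233 0.1607 0.1097] gap mm 1.6
bed++ [ 0.6068 -0.057   0.0419] gap mm 0.5
bed-+ [ 0.4532 -0.0141  0.0419] gap mm 0.5
nest [0.5831 0.2305 0.0628] gap mm 2.0
clip [0.6052 0.043  0.0551] gap mm 0.4
pointer [0.6203 0.1348 0.0515] gap mm 10.4
disc [ 0.4229 -0.3118  0.0087] gap mm 0.5
square [ 0.5845 -0.3446  0.0094] gap mm 1.3
yaw -15.871561426666233 scale 0.9882481170556646 o [0.58620204 0.16371783]
res(tester frame) mm [[-1.9, -3.4], [-1.6, 1.9], [2.4, 1.2], [2.0, -3.8], [-1.0, 3.1], [0.9, 2.4], [1.0, -1.5], [-1.6, -1.0], [-0.2, 1.1]]
pointer [ 34.6 -21.5] clip [  50.5 -111.5]
nest [0.58096872 0.2275838 ] bar [0.55909017 0.15063363] disc top-plane [ 0.42328134 -0.30917583  0.018     ]
disc centroid (444.90732657833206, 283.53289166017146) [ 0.42318185 -0.30955256  0.016     ]
```

```bash
cat >> h.py <<'E'
def Q(deg): a=np.radians(deg)/2; return [np.cos(a),np.sin(a),0.,0.]
YAW=-15.87; QD=Q(90+YAW); QB=Q(YAW)   # tool y along tester x / along tester y
def st(l=""):
    s=ctrl.get_state();print(l,"t%.2f"%s["time_s"],np.round(s["eef_pos"],4),"F",np.round(s["ft_force"],1),"gap %.4f"%s["finger_gap"],"grip %.1f"%s["grasp_force"]);return s
E
python3 - <<'E'
from h import *
D=[.4234,-.3098]
for p,q in((D+[.008],QB),(D+[.008],QD),([.581,.2285,.07],QD),([.559,.1506,.1],QB),([.535,.06,.1],QB)):
    print(np.round(ctrl.inverse_kinematics(p,q),2))
ctrl.move_ptp(D+[.08],QB);st("above")
ctrl.movel(D+[.008],speed=.12);st("down")
ctrl.move_gripper(.03,20);st("grip1")
E
```

```text
[ 0.63  0.47 -0.09  2.03  0.07  0.64 -1.35]
[ 0.84  0.49 -0.33  2.02  0.25  0.67  0.07]
[ 0.25  0.73 -0.93  1.74  0.67  1.03 -1.2 ]
[ 0.23  0.5  -0.7   1.85  0.39  0.93 -2.49]
[ 0.38  0.42 -0.67  1.95  0.33  0.89 -2.3 ]
above t1.73 [ 0.4232 -0.3114  0.0804] F [-0.6 -0.3 -0.3] gap 0.0852 grip 0.0
down t2.48 [ 0.4238 -0.3103  0.0084] F [-0.4  0.1 -0.5] gap 0.0852 grip 0.0
grip1 t2.97 [ 0.4239 -0.3102  0.0088] F [-0.2  0.4  6.3] gap 0.0385 grip 19.9
```

Run:
```python
from h import *
D=[.4234,-.3098]
ctrl.move_gripper(.065);ctrl.movel(D+[.04]);ctrl.move_ptp(D+[.04],QD);ctrl.movel(D+[.008],speed=.1);ctrl.pause(.2);st("down")
ctrl.move_gripper(.03,40);st("grip")
ctrl.movel(D+[.16],speed=.2);st("lift")
N=[.5813,.2285]
ctrl.move_ptp(N+[.16],QD);st("over nest")
ctrl.movel(N+[.085],speed=.12);ctrl.pause(.2);st("85")
a=cv2.resize(viewer.read_camera("top")[110:280,75:335],None,fx=2,fy=2);b=cv2.resize(viewer.read_camera("side")[100:250,215:385],None,fx=3,fy=3)
c=np.zeros((450,520+510,3),np.uint8);c[:340,:520]=a;c[:450,520:]=b
cv2.imwrite("pics/n1.png",cv2.resize(c,(800,350))[:,:,::-1])
```

```text
down t5.63 [ 0.424  -0.3102  0.0086] F [ 0.5 -1.   0.3] gap 0.0649 grip 0.0
grip t5.99 [ 0.4239 -0.3102  0.0088] F [-1.2  0.1  6.2] gap 0.0376 grip 39.7
lift t6.90 [ 0.4221 -0.3091  0.1585] F [ 0.9 -0.4 -1.7] gap 0.0379 grip 40.3
over nest t8.92 [0.582  0.2264 0.1595] F [-0.1 -0.3 -2.4] gap 0.0381 grip 40.3
85 t9.89 [0.5821 0.229  0.0862] F [ 1.   0.3 -1.3] gap 0.0376 grip 40.3
```

View pics/n1.png

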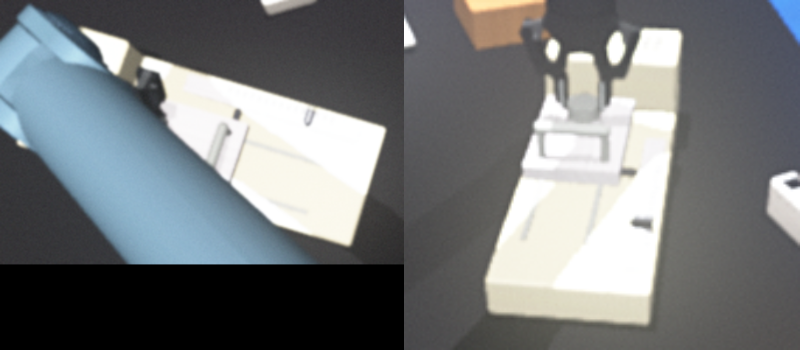

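The picture shows the disc held level in the fingers at about (583,105), over the carriage behind the bar. The pointer and clip are still apart. Next I lower it by feel.

Run:
```python
from h import *
N=np.array([.5813,.2285])+[-.0006,-.0005]
F=lambda:np.mean([ctrl.get_state()["ft_force"][2] for _ in range(3)])
ctrl.movel([*N,.079],speed=.05);ctrl.pause(.15);f0=F();st("79")
for z in np.arange(.078,.0700,-.001):
    ctrl.movel([*N,z],speed=.04);ctrl.pause(.05)
    s=ctrl.get_state();print("%.3f"%z,np.round(s["eef_pos"],4),np.round(s["ft_force"],1))
    if s["ft_force"][2]-f0>6: break
```

```text
79 t10.42 [0.5807 0.228  0.0789] F [ 0.7  0.1 -1.7] gap 0.0377 grip 40.3
0.078 [0.5807 0.228  0.078 ] [-0.1 -0.4 -1.8]
0.077 [0.5807 0.228  0.077 ] [-0.3 -0.9 -1.7]
0.076 [0.5807 0.2279 0.0759] [-0.7  0.1 -1.8]
0.075 [0.5807 0.228  0.075 ] [-0.1 -0.5 -2.2]
0.074 [0.5807 0.228  0.0739] [ 0.6  0.5 -2.1]
0.073 [0.5807 0.228  0.0729] [ 0.2  0.8 -1.8]
0.072 [0.5808 0.2281 0.072 ] [ 0.1 -0.2 -2.1]
0.071 [0.5808 0.2281 0.0719] [-2.4 -2.3  5.6]
```

Contact came at z = 0.072, as expected for a seated disc (on the rim it would be 0.078), so the disc is in the recess. Releasing it and going to the bar.

Run:
```python
from h import *
N=[.5807,.228]
ctrl.movel(N+[.072],speed=.04);ctrl.move_gripper(.06);st("open")
ctrl.movel(N+[.17],speed=.2);st("up")
Bp=[.5589,.1510]
ctrl.move_ptp(Bp+[.17],QB);ctrl.move_gripper(.05);st("over bar")
a=cv2.resize(viewer.read_camera("top")[110:280,75:335],None,fx=2,fy=2);b=cv2.resize(viewer.read_camera("side")[100:250,215:385],None,fx=3,fy=3)
c=np.zeros((450,520+510,3),np.uint8);c[:340,:520]=a;c[:450,520:]=b
cv2.imwrite("pics/n2.png",cv2.resize(c,(800,350))[:,:,::-1])
```

```text
open t13.41 [0.5807 0.228  0.0719] F [ 0.1  0.3 -0.1] gap 0.0601 grip 0.0
up t14.05 [0.5803 0.2274 0.1693] F [ 0.6 -0.5 -0.5] gap 0.0598 grip 0.0
over bar t15.50 [0.5588 0.1514 0.1698] F [ 0.3 -0.1  0.7] gap 0.0500 grip 0.0
```

View pics/n2.png

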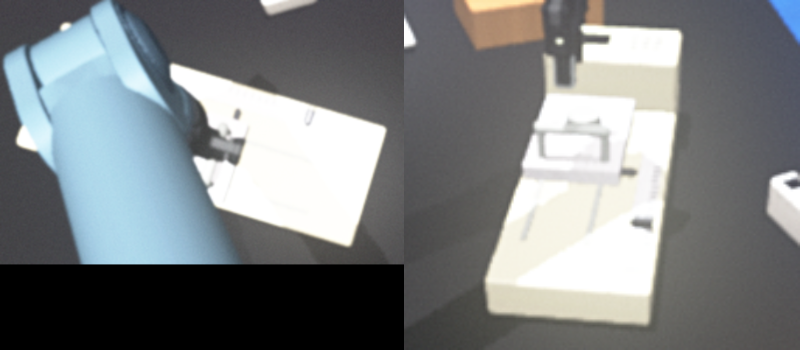

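The disc is lying in the recess (side view about (583,118)), the carriage is home, and the fingers are above the bar. The pointer is at (628,172) and the clip at (643,222). Next I grip the bar and pull 84 mm.

Run:
```python
from h import *
Bp=np.array([.5589,.1510,.090]);u=np.array([np.sin(np.radians(YAW)),-np.cos(np.radians(YAW)),0])
ctrl.movel(Bp,speed=.12);ctrl.pause(.1);st("down")
ctrl.move_gripper(.005,70);s=st("grip")
ctrl.movel(Bp+.084*u,speed=.06);ctrl.pause(.3);e=st("pulled")
print("travel",(np.array(e["eef_pos"])-s["eef_pos"])@u, "start along vs cmd",(np.array(s["eef_pos"])-Bp)@u)
t=np.mean([viewer.read_camera("top").astype(float) for _ in range(4)],0).astype(np.uint8);d=np.mean([viewer.read_camera("side").astype(float) for _ in range(4)],0).astype(np.uint8)
cv2.imwrite("pics/t3.png",t[:,:,::-1]);cv2.imwrite("pics/s3.png",d[:,:,::-1])
a=cv2.resize(t[160:230,220:320],(400,280),interpolation=cv2.INTER_CUBIC);b=cv2.resize(d[150:220,270:370],(400,280),interpolation=cv2.INTER_CUBIC)
cv2.imwrite("pics/n3.png",np.hstack([a,b])[:,:,::-1])
```

```text
down t16.52 [0.5599 0.1515 0.0912] F [ 0.3  0.4 -0.5] gap 0.0499 grip 0.0
grip t16.95 [0.5592 0.1509 0.0907] F [-1.4 -1.7  5.3] gap 0.0118 grip 68.3
pulled t18.80 [0.5374 0.0753 0.0908] F [2.2 7.9 1.2] gap 0.0119 grip 68.3
travel 0.07866324883369606 start along vs cmd 3.687908108872137e-05
```

View pics/n3.png

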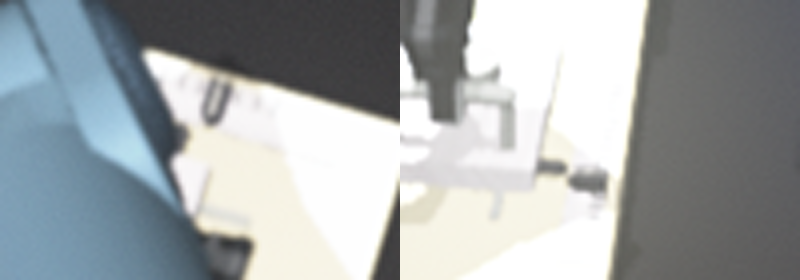

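Left (top view): pointer tip about (186,135), clip tip about (210,122). Right (side view): pointer tip about (566,167), clip tip about (570,180). The pointer is still short of the mark.

```bash
cat >> h.py <<'E'
M=R.from_euler("z",YAW,degrees=True).as_matrix()[:2,:2];O=np.array([.5807,.228])-M@[-.0225,.06]
def TF(n,uv,z=.059): return ((plane(n,uv,z)[:2]-O)@M*1e3).round(1)
def rect(n,img,x0,x1,y0,y1,k=8):
    """tester-frame metric view of plane z=.059: k px/mm, columns = -y, rows = -x"""
    c=np.float32([[0,0],[(y1-y0)*k,0],[(y1-y0)*k,(x1-x0)*k],[0,(x1-x0)*k]])
    w=[(x1,y1),(x1,y0),(x0,y0),(x0,y1)]
    p=np.float32([proj(n,[*(O+M@(np.array(q)/1e3)),.059]) for q in w])
    return cv2.warpPerspective(img,cv2.getPerspectiveTransform(p,c),(int((y1-y0)*k),int((x1-x0)*k)),flags=cv2.INTER_CUBIC)
E
python3 - <<'E'
from h import *
ctrl.pause(.3);st("now")
t=cv2.imread("pics/t3.png");d=cv2.imread("pics/s3.png")
print("top ptr",TF("top",(220+186/4-.4,160+135/4-.4)),"clip",TF("top",(220+210/4-.4,160+122/4-.4)))
print("side ptr",TF("side",(270+166/4-.4,150+167/4-.4)),"clip",TF("side",(270+170/4-.4,150+180/4-.4)))
t0=cv2.imread("pics/top0.png");s0=cv2.imread("pics/side0.png")
rows=[np.hstack([rect("top",t,25,80,-130,-80),rect("side",d,25,80,-130,-80)])]
cv2.imwrite("pics/n4.png",rows[0])
E
```

```text
now t19.50 [0.5374 0.0753 0.0907] F [2.2 8.1 0.5] gap 0.0116 grip 68.3
top ptr [  41.9 -100.8] clip [  51.7 -110.3]
side ptr [  47.2 -102.7] clip [  51.  -115.3]
```

View pics/n4.png

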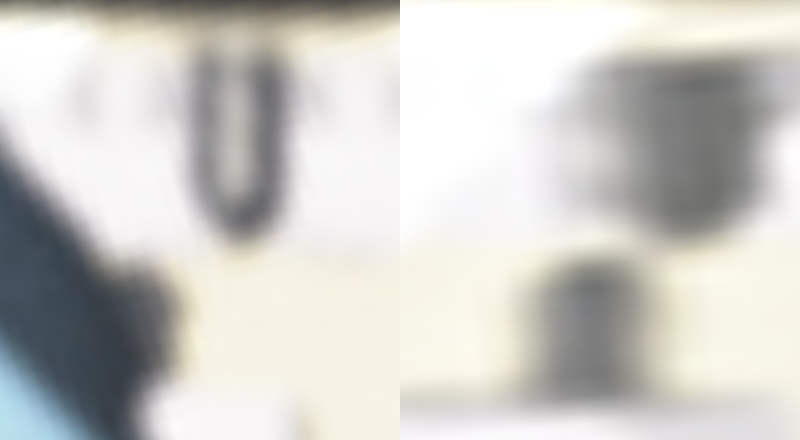

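Rectified at 8 px/mm. Top view: clip axis at column 238, pointer right edge about 178, so its axis is about 142. Side view: clip tip at column 688, pointer axis 592. Both give 12 mm remaining, i.e. a travel of about 90.7 mm.

Run:
```python
from h import *
Bp=np.array([.5589,.1510,.090]);u=np.array([np.sin(np.radians(YAW)),-np.cos(np.radians(YAW)),0])
ctrl.movel(Bp+.096*u,speed=.03);ctrl.pause(.5);e=st("pulled")
print("travel",(np.array(e["eef_pos"])-[.5592,.1509,.0907])@u)
A=lambda n:np.mean([viewer.read_camera(n).astype(float) for _ in range(6)],0).astype(np.uint8)[:,:,::-1]
t,d=A("top"),A("side");cv2.imwrite("pics/t5.png",t);cv2.imwrite("pics/s5.png",d)
r=[rect("top",t,25,80,-130,-80),rect("side",d,25,80,-130,-80)]
cv2.imwrite("pics/n5.png",np.hstack(r))
```

```text
pulled t20.55 [0.5342 0.0641 0.0907] F [1.6 7.5 0.9] gap 0.0120 grip 68.4
travel 0.09028567745243068
```

View pics/n5.png

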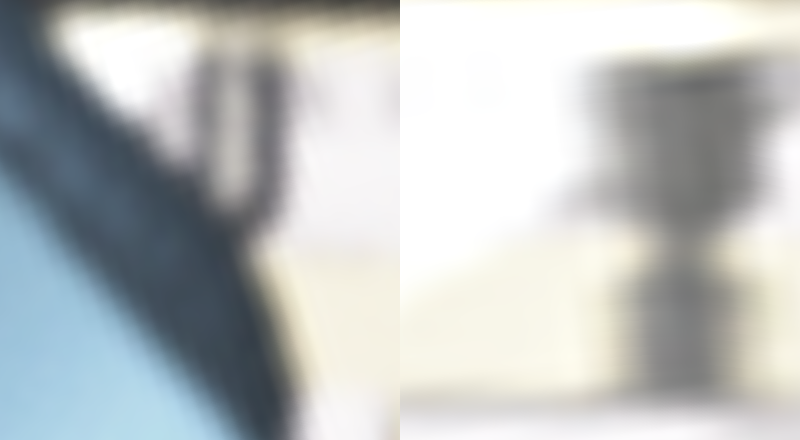

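Side view: the pointer's tip (column about 684) meets the clip's tip (about 684). In the top view the arm now hides the pointer. I'll quantify this from row-wise dark centroids.

Run:
```python
from h import *
def cen(n,img,lo,hi,lim):
    g=255.-cv2.cvtColor(rect(n,img,25,80,-130,-80),cv2.COLOR_BGR2GRAY); out=[]
    for r in range(lo,hi,8):
        w=g[r:r+8].mean(0)[lim[0]:lim[1]].copy(); w=w-np.percentile(w,15)
        c=np.arange(*lim)[w>w.max()/2]; out.append((r,round(80+c.min()/8,1),round(80+c.max()/8,1),round(80+c.mean()/8,2)))
    return out
t,d,t5,d5=[cv2.imread(f"pics/{x}.png") for x in("t3","s3","t5","s5")]
print("s3 all clip",*cen("side",d,120,240,(180,390)),sep="\n ");print("s3 ptr",*cen("side",d,256,384,(60,280)),sep="\n ")
print("s5",*cen("side",d5,120,390,(150,390)),sep="\n ")
print("t3 clip",*cen("top",t,60,240,(160,330)),sep="\n ")
print("home ptr/clip, top0 (80 mm shift for pointer)")
g=cv2.imread("pics/top0.png")
for a,b in((-50,0),(-135,-85)):
    r=255.-cv2.cvtColor(rect("top",g,25,80,a,b),cv2.COLOR_BGR2GRAY)
    for i in range(64,400,16):
        w=r[i:i+16].mean(0);w=w-np.percentile(w,30);c=np.flatnonzero(w>max(w.max()/2,20))
        if len(c): print(a,"x%.0f"%(80-i/8-1),np.round([b-c.min()/8,b-c.max()/8,b-(c.min()+c.max())/16],1))
```

```text
s3 all clip
 (120, np.float64(108.9), np.float64(124.8), np.float64(116.81))
 (128, np.float64(108.8), np.float64(124.5), np.float64(116.62))
 (136, np.float64(108.9), np.float64(124.4), np.float64(116.62))
 (144, np.float64(109.0), np.float64(124.2), np.float64(116.62))
 (152, np.float64(109.2), np.float64(124.1), np.float64(116.69))
 (160, np.float64(109.4), np.float64(124.1), np.float64(116.75))
 (168, np.float64(109.2), np.float64(124.1), np.float64(116.69))
 (176, np.float64(109.2), np.float64(124.0), np.float64(116.62))
 (184, np.float64(109.0), np.float64(123.9), np.float64(116.44))
 (192, np.float64(108.8), np.float64(123.5), np.float64(116.12))
 (200, np.float64(109.0), np.float64(123.0), np.float64(116.0))
 (208, np.float64(109.1), np.float64(122.4), np.float64(115.75))
 (216, np.float64(109.5), np.float64(121.9), np.float64(115.69))
 (224, np.float64(110.0), np.float64(121.2), np.float64(115.62))
 (232, np.float64(109.9), np.float64(120.8), np.float64(115.31))
s3 ptr
 (256, np.float64(100.0), np.float64(112.4), np.float64(106.19))
 (264, np.float64(99.5), np.float64(110.5)
[... 4630 characters left out ...]
clip, top0 (80 mm shift for pointer)
-50 x49 [-17.  -22.1 -19.6]
-50 x47 [-16.4 -23.  -19.7]
-50 x45 [-15.6 -24.  -19.8]
-50 x43 [-15.2 -24.8 -20. ]
-50 x41 [-15.2 -24.6 -19.9]
-50 x39 [-15.2 -24.1 -19.7]
-50 x37 [-15.2 -24.  -19.6]
-50 x35 [-15.2 -24.2 -19.8]
-50 x33 [-15.4 -24.2 -19.8]
-50 x31 [-17.5 -39.4 -28.4]
-135 x71 [-104.  -116.9 -110.4]
-135 x69 [-103.9 -116.8 -110.3]
-135 x67 [-103.5 -116.4 -109.9]
-135 x65 [-103.8 -116.4 -110.1]
-135 x63 [-103.9 -116.1 -110. ]
-135 x61 [-103.9 -115.9 -109.9]
-135 x59 [-103.8 -116.1 -109.9]
-135 x57 [-104.  -115.9 -109.9]
-135 x55 [-105.1 -115.4 -110.2]
-135 x53 [-106.4 -114.6 -110.5]
-135 x51 [-107.5 -114.1 -110.8]
-135 x49 [-107.9 -113.1 -110.5]
```

Both methods agree: the home image gives 90.4 mm travel needed against 90.3 actual, and the side view puts pointer and clip axes both at 115.6. Last check is the disc.

```bash
python3 -c "
import cv2;d=cv2.imread('pics/s5.png');cv2.imwrite('pics/n6.png',cv2.resize(d[120:230,230:370],None,fx=5,fy=5,interpolation=cv2.INTER_CUBIC))"
```

```text
(no output)
```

View pics/n6.png

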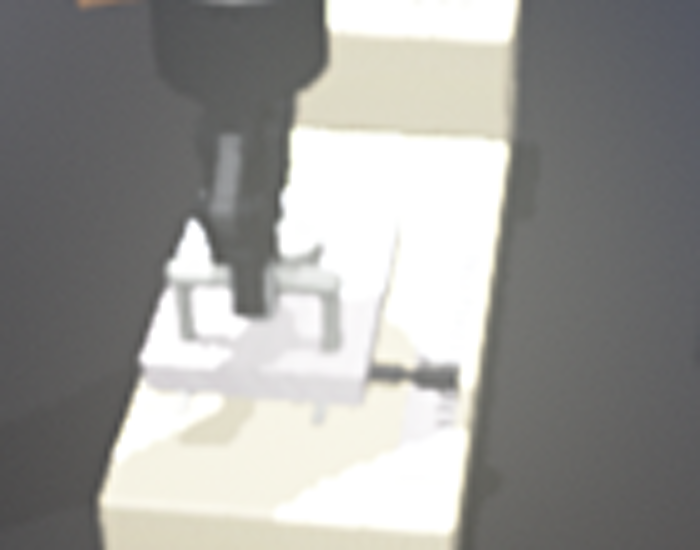

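The gripper is holding the bar and the pointer stands tip to tip with the clip at about (405,373). The disc's edge is visible behind the fingers at about (310,252), still on the recess. Handing in.

```bash
python3 -c "
from h import *
st();print(ctrl.sign_off())"
```

```text
t21.15 [0.5342 0.0641 0.0908] F [2.4 8.1 0.5] gap 0.0120 grip 68.4
the job is handed in; nothing more can be done
None
```

Job handed in at 21 s: the disc was seated and released with the carriage home, and the gripper holds the bar with the pointer at the mark (about 90.3 mm travel against 90.4 mm measured); the last picture showed only the disc's edge behind the fingers.

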